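# Scrape the griddle clean into its crumb tray

### The job

Slide the crumb tray home first: square and centred under the griddle's lip, right up against the housing. Then, with the scraper block and not with the fingers, wipe all six baked crusts off the griddle plate over the open end into the tray. Finally stand the scraper block on its sole back on the worktop beyond the griddle's closed end, leaving the tray home and the dish, the tin and the thermometer where they were.

Things in the scene. Friction and masses are not known exactly. Their poses are not given: they have to be found in the camera images.
- griddle: Cold steel tabletop griddle, fixed, 200 (x) x 280 (y) mm. Origin on the worktop under its centre; its x points roughly at the robot. Flat dark plate, top at z = 45 mm. Guards 25 mm high, 10 mm thick stand on the plate along both sides (inner faces x = -90, +90 mm) and the closed end (inner face y = +130 mm); the end at y = -140 mm is open. Two dials on the face at x = +100 mm.
- lip (a point): Middle of the lip's edge at the griddle's open end, on the plate's top (griddle frame: x 0, y -140, z 45 mm; axes as the griddle's). The 8 mm plate overhangs the housing's end wall (at y = -122 mm) by 18 mm; its underside is at z = 37 mm.
- tray: Loose aluminium crumb tray, open on top, 240 (x) x 110 (y) x 30 mm high, walls and floor 4 mm, about 0.35 kg. Origin under its centre. It starts on the worktop a few cm away from the griddle's open end; it fits beneath the lip.
- scraper: Loose scraper block on its sole: grey block 100 (x) x 34 (y) x 26 mm high; above it, on two posts at x = -36 and +36 mm, a wooden grip bar 104 (x) x 22 (y) x 24 mm, its middle 68 mm above the sole. Origin at the centre of the sole, z up through the grip. About 0.3 kg. It starts on the worktop beyond the griddle's closed end.
- ramekin: Bystander: small round ribbed dish, 68 mm wide, 38 mm high; origin under its centre.
- tin: Bystander: food tin, 58 mm wide, 72 mm high; origin under its centre.
- thermometer: Bystander: folded probe thermometer lying flat, 125 x 34 x 22 mm; origin under its centre.
- crust1: Loose hard baked crust on the griddle plate, brown, about 20 x 16 x 13 mm, 12 g; origin at its middle.
- crust2: Loose hard baked crust on the griddle plate, brown, about 24 x 14 x 12 mm, 12 g; origin at its middle.
- crust3: Loose hard baked crust on the griddle plate, brown, about 18 x 18 x 14 mm, 12 g; origin at its middle.
- crust4: Loose hard baked crust on the griddle plate, brown, about 22 x 17 x 12 mm, 12 g; origin at its middle.
- crust5: Loose hard baked crust on the griddle plate, brown, about 19 x 15 x 15 mm, 12 g; origin at its middle.
- crust6: Loose hard baked crust on the griddle plate, brown, about 21 x 18 x 13 mm, 12 g; origin at its middle.

How it is judged:
By the outcome, as a careful person would: the job done as asked, in the order asked, and still so for the second after the job is handed in, with the robot touching nothing.
It also fails if it takes over 67 s, if anything falls off the work surface, if the arm or the gripper's body presses on something with over 40 N, if the wrist force passes 120 N, or if a joint passes its speed limit or range.

### The arm

A 7-joint arm with a two-finger parallel gripper is mounted at the origin on a cart in front of the work surface, level with it; the furniture and walls round the work are solid. World frame = base frame: x ahead of the robot, y to its left, z up, the work surface at z = 0. Lengths are in m, angles in rad, forces in N, time in s.
With the tool pointing down it reaches from about 0.425 to 0.875 m from the base axis. Payload 4.7 kg.
Tool frame: the origin (TCP) lies midway between the tips of the shut fingers; the grasp point (between the pads) lies 19 mm behind it; z points along the fingers, y is the direction in which the jaws open and shut (so a half turn about z gives the same grasp; the last joint's range is limited). The gripper opens to 87 mm and grips with 3 to 60 N. Pads are 19 mm wide; open, the fingers measure 117 mm over their backs; the gripper's body (75 mm by 190 mm) begins 51 mm behind the grasp point.
Start: joints at [-1.097, 0.321, -0.07, 1.45, 0.023, 1.371, -0.057], TCP at [0.288, 0.582, 0.223] pointing down, gripper open.
Joint ranges: [-2.86, 2.86], [-0.3, 2.09], [-1.38, 1.24], [0.06, 2.45], [-1.56, 4.7], [0.09, 2.05], [-2.69, 2.69]. Speed limits (rad/s): [2.57, 2.57, 3.14, 3.14, 3.14, 3.14, 3.14].

### API

Orientations are given as a rotation vector (axis times angle).
In Python, from bench import get_state, eyes, job gives the robot as it stands. The module is installed in compiled form; this text tells all that it offers.
- The arm moves only by the shell command python3 -m jog 'ROWS' [FORCE]. ROWS is JSON, a list that holds one entry, the list of rows, each a list of 5 numbers: the opening, from 0 (shut) to 1 (fully open), then the shift along the tool's x, y, z in units of 40 mm (1.0 is 40 mm), then the turn about the tool's z in units of 5 degrees (1.0 is 5 degrees). In form: [[[jaw, dx, dy, dz, turn], ...]]. A call has 1 to 10 rows; each row shifts and turns the commanded pose from where the row before left it, along the tool's axes as they then stand; what a row does not reach is not made up. A row lasts 1/8 s, in which the tool goes at most 62.5 mm and 10.7 degrees, less where a joint would pass 70% of its speed; a pose out of reach is approached as far as the arm can. A call is refused whole if a number of a shift passes 1 or a number of a turn 1, either way. A call with a gripper value outside its range is refused whole. The fingers move at their own pace and stop on an object; FORCE is the grip in N (left out, the last holds). Time passes only in rows, so rows that do not move let the fingers close. It gives the time, the measured TCP pose, the force and the opening at its end, in the units of the state.
- get_state(): the state, without advancing time (a new reading comes with each control period).
- eyes.get_image(name): name is "side" or "top" or "wrist"; returns (picture, depth): 480x640x3 uint8, red, green, blue; 480x640 float32, m along the optical axis (not along the pixel's ray), 0 where there is no reading.
- eyes.camera_params(name): a dict with "camera_matrix" (3x3 intrinsics, pixels), "pose" (4x4, takes a point from camera to world coordinates); the wrist camera has in their place "mount" (4x4, takes a point from camera to tool coordinates, whose origin is the TCP and whose axes are the flange's). Camera axes: x right, y down, z forward; pixel columns grow to the right and rows downward; lengths in m; the calibration is good to about 2 mm. A picture is of the moment at which its call begins: read the wrist's pose just before it. camera_params takes no time and is no camera call.
- job.close_job(): hands the job in, once; it reports no verdict.
The state is a dict: "time": time; "joint_positions": joint angles; "qd": joint speeds; "joint_torque": joint torques, N m; "position": TCP position; "tool_rot": TCP orientation; "ft_force": force on the tool from outside, world axes, zero at the start; "torque": the same for the moment, N m; "grip_width": opening from 0.0 (shut) to 1.0 (fully open).
Only numpy, scipy, OpenCV 4.12 (cv2) and the standard library are available. Lean on these libraries where they do the work, as an engineer would, in place of code of your own. Each camera call takes 0.05 s, during which the arm holds its last target. There are 200 camera calls.

## Working session

There is one attempt and no reset: what is moved stays moved. The work goes in short steps, Python scripts to look and compute and a shell command to move; the robot and the scene stay as the last step left them, time stands still between calls to the robot, and variables do not carry over. Pictures are saved under pics/ and viewed, about 8 in all and at most 12, crops included, and the job is handed in when it is done.

```bash
mkdir -p pics; ls; python3 - <<'E'
from bench import get_state, eyes
import cv2,numpy as np
s=get_state();print(s)
for n in("top","side"):
    p,d=eyes.get_image(n);np.savez(f"{n}0.npz",p=p,d=d)
    cv2.imwrite(f"pics/{n}0.png",p[:,:,::-1]);c=eyes.camera_params(n);print(n,c)
print(eyes.camera_params("wrist"))
E
```

```text
pics
{'time': 0.0, 'joint_positions': array([-1.09691858,  0.32180654, -0.07009916,  1.451686  ,  0.02260714,
        1.37077312, -0.05690369]), 'qd': array([ 0.00200587, -0.0024076 ,  0.00013182, -0.00042694,  0.00166168,
        0.00081404, -0.00046535]), 'joint_torque': array([-4.04093162e-04, -4.91270363e+01, -4.04095352e-01, -3.12531531e+01,
       -6.38751592e-02,  4.35203151e-02,  1.67336348e-04]), 'position': array([0.28823123, 0.58198535, 0.22146678]), 'tool_rot': array([-7.15732170e-01, -3.05863399e+00,  2.91567834e-03]), 'ft_force': array([-1.01255616,  0.34314116, -0.19995397]), 'torque': array([-0.02126817, -0.02237243,  0.00558306]), 'grip_width': 0.9983515231931068}
top {'camera_matrix': array([[531.97970878,   0.        , 315.89783769],
       [  0.        , 531.97970878, 238.96209183],
       [  0.        ,   0.        ,   1.        ]]), 'pose': array([[-0.00827295, -0.99141766,  0.13047064,  0.46311249],
       [-0.9998832 ,  0.00987828,  0.01166176,  0.03903384],
       [-0.0128505 , -0.13035892, -0.99138359,  1.09065235],
       [ 0.        ,  0.        ,  0.     
[... 276 characters left out ...]
-0.04085219,  0.61239349, -0.78949687,  0.78693114],
       [-0.01248878, -0.79040773, -0.6124538 ,  0.61527026],
       [ 0.        ,  0.        ,  0.        ,  1.        ]])}
{'camera_matrix': array([[342.90842991,   0.        , 315.290985  ],
       [  0.        , 342.90842991, 239.71576826],
       [  0.        ,   0.        ,   1.        ]]), 'mount': array([[-8.54910467e-04, -9.62783850e-01, -2.70271209e-01,
         7.50375292e-02],
       [ 9.99999554e-01, -9.31407086e-04,  1.54783837e-04,
        -3.45625787e-04],
       [-4.00755898e-04, -2.70270956e-01,  9.62784218e-01,
        -1.61573865e-01],
       [ 0.00000000e+00,  0.00000000e+00,  0.00000000e+00,
         1.00000000e+00]])}
```

View pics/top0.png

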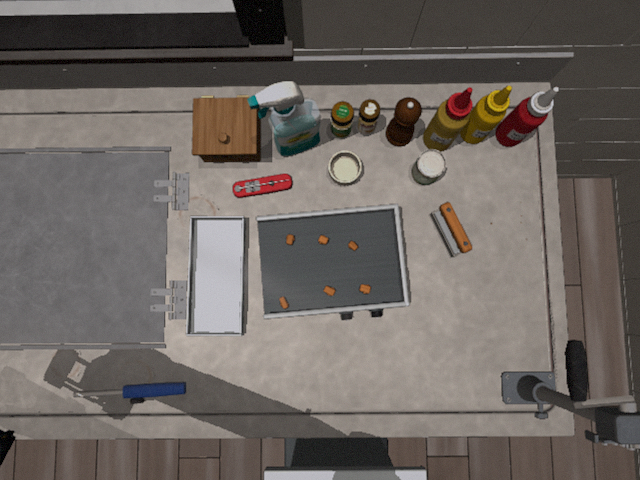

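View pics/side0.png

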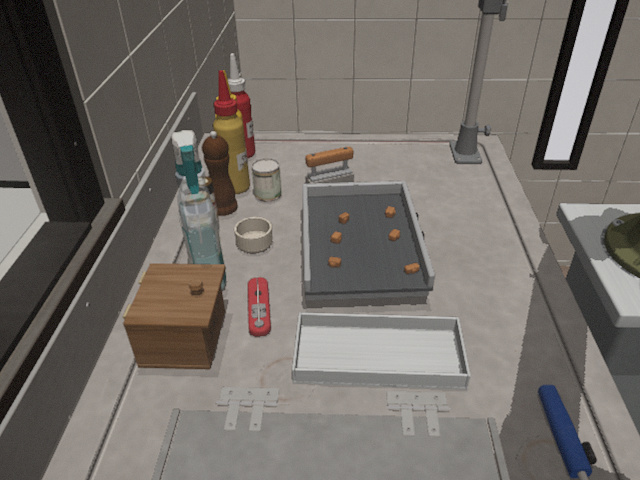

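The top view shows the griddle at px (258–408, 207–318) with its open end to the left (+Y), and the tray at (188–244, 216–335). The scraper is at (452, 230), the dish at (345, 168), the tin at (429, 167) and the thermometer at (262, 185). The side view agrees. Next I'll measure.

```bash
cat >h.py <<'E'
import numpy as np,cv2
from bench import get_state,eyes
from scipy.spatial.transform import Rotation as R
def pts(n,d):
    c=eyes.camera_params(n);K=c["camera_matrix"]
    if n=="wrist":
        s=get_state();T=np.eye(4);T[:3,:3]=R.from_rotvec(s["tool_rot"]).as_matrix();T[:3,3]=s["position"];T=T@c["mount"]
    else: T=c["pose"]
    v,u=np.mgrid[0:480,0:640]
    P=np.stack([(u-K[0,2])/K[0,0]*d,(v-K[1,2])/K[1,1]*d,d],-1)
    W=P@T[:3,:3].T+T[:3,3]; W[d<=0]=np.nan
    return W
def onplane(n,uv,z):
    c=eyes.camera_params(n);K=c["camera_matrix"];T=c["pose"]
    uv=np.atleast_2d(uv).astype(float)
    r=np.c_[(uv-K[:2,2])/[K[0,0],K[1,1]],np.ones(len(uv))]@T[:3,:3].T
    return (T[:3,3]+r*((z-T[2,3])/r[:,2])[:,None])[:,:2]
def blobs(m,amin=15):
    cs,_=cv2.findContours(m.astype(np.uint8),cv2.RETR_EXTERNAL,cv2.CHAIN_APPROX_NONE)
    return sorted([c for c in cs if cv2.contourArea(c)>=amin],key=cv2.contourArea,reverse=True)
def rect(xy):
    (c,sz,a)=cv2.minAreaRect((np.asarray(xy)*1000).astype(np.float32));return np.round(c,1),np.round(sz,1),round(a,1)
def tool():
    s=get_state();M=R.from_rotvec(s["tool_rot"]).as_matrix()
    return s,M
E
python3 - <<'E'
from h import *
z=np.load("top0.npz");p,d=z["p"],z["d"];W=pts("top",d);Z=W[...,2]
def rg(m,u0,u1,v0,v1):
    o=np.zeros_like(m);o[v0:v1,u0:u1]=m[v0:v1,u0:u1];return o
m=rg((Z>.062)&(Z<.08),250,415,200,325);q=W[m];print("guards",len(q),np.median(Z[m]),rect(q[:,:2]))
m=rg((Z>.035)&(Z<.08),250,415,200,325);print("plate+",rect(W[m][:,:2]))
plate=rg(Z>0,290,370,255,280);print("plate z",np.nanmedian(Z[plate]))
m=rg((Z>.018)&(Z<.036),180,250,205,345);print("tray rim",m.sum(),np.median(Z[m]),rect(W[m][:,:2]))
m=rg((Z>.06)&(Z<.1),425,480,195,262);print("bar",m.sum(),np.median(Z[m]),rect(W[m][:,:2]))
m=rg((Z>.012)&(Z<.04),425,480,195,262);print("block",m.sum(),rect(W[m][:,:2]))
for n,b in(("ram",(325,368,148,190)),("tin",(408,450,145,190)),("thermo",(228,298,170,200))):
    m=rg(Z>.012,*b);print(n,m.sum(),np.percentile(Z[m],95),rect(W[m][:,:2]))
print("table",np.nanmedian(Z[340:380,300:400]))
h=cv2.cvtColor(p,cv2.COLOR_RGB2HSV)
m=rg((h[...,0]<16)&(h[...,1]>120)&(h[...,2]>70),262,400,212,312)
for c in blobs(m,10):
    print("crust",c[:,0].mean(0).round(1),onplane("top",c[:,0].mean(0),.055).round(4),cv2.contourArea(c))
s,M=tool();print(M.round(3))
E
```

```text
guards 2082 0.06928969370775251 (array([557.6,  21.9]), array([200.7, 279.4]), 4.6)
plate+ (array([550.8,  21.8]), array([214.4, 280.5]), 4.5)
plate z 0.044935284455030144
tray rim 986 0.028656579594749654 (array([532.9, 254.9]), array([110.9, 238.7]), 89.4)
bar 688 0.07849129580948366 (array([ 618.5, -217.8]), array([103.6,  22.7]), 24.1)
block 484 (array([ 614.9, -209. ]), array([100.,  17.]), 25.2)
ram 372 0.04026850916221163 (array([750.8,  -6.9]), array([65.1, 67.9]), 89.8)
tin 971 0.07235278068147422 (array([ 764. , -182.6]), array([56.7, 95.2]), 68.8)
thermo 898 0.021270117411543055 (array([719.7, 163.1]), array([ 35.2, 123.7]), 9.6)
table 9.759258332797671e-06
crust [364.5 288.5] [[ 0.5017 -0.0422]] 71.0
crust [329.  290.1] [[0.4991 0.0266]] 64.0
crust [322.8 239.6] [[0.598  0.0378]] 55.5
crust [289.6 239.1] [[0.5997 0.1029]] 55.0
crust [283.4 302.5] [[0.4761 0.1152]] 52.0
crust [352.4 245.2] [[ 0.5863 -0.0203]] 49.5
[[-0.896  0.444 -0.001]
 [ 0.444  0.896 -0.002]
 [-0.    -0.002 -1.   ]]
```

```bash
cat >>h.py <<'E'
def go(x,y,z,yaw):
    """print what remains to TCP target (mm) with tool y at yaw deg (world), in final tool axes/units"""
    s,M=tool();p=s["position"]*1000
    cur=np.degrees(np.arctan2(M[1,1],M[0,1]));t=(yaw-cur+90)%180-90
    a=np.radians(cur+t);ty=np.array([np.cos(a),np.sin(a)]);tx=np.array([-ty[1],ty[0]])
    D=np.array([x,y])-p[:2]
    print("t%.2f pos %s yaw %.2f F %s w %.3f | dx %.3f dy %.3f dz %.3f turn %.3f"%(s["time"],p.round(1),cur,s["ft_force"].round(1),s["grip_width"],D@tx/40,D@ty/40,(p[2]-z)/40,-t/5))
E
python3 -m jog '[[[0.5,0,0,0.4,-0.86],[0.5,0,0,0.4,-0.86],[0.5,0,0,0.4,-0.86],[0.5,0,0,0.4,-0.86],[0.5,0,0,0.4,-0.86],[0.5,0,0,0.4,-0.86]]]' 25
python3 -m jog '[[[0.5,-0.88,-0.97,0,0],[0.5,-0.88,-0.97,0,0],[0.5,-0.88,-0.97,0,0],[0.5,-0.88,-0.97,0,0],[0.5,-0.88,-0.97,0,0],[0.5,-0.88,-0.97,0,0],[0.5,-0.88,-0.97,0,0],[0.5,0,0,0,0],[0.5,0,0,0,0]]]'
python3 - <<'E'
from h import *
go(533.5,307.9,10,89.4)
Z=pts("top",np.load("top0.npz")["d"])[...,2]
print((Z[262:292:4,160:190:3]*1000).round(0))
E
```

```text
time: 0.85
position: [0.2883, 0.5821, 0.1254]
tool_rot: [-0.011, -3.141, 0.002]
ft_force: [0.2, 0.6, -0.1]
grip_width: 0.514
time: 1.98
position: [0.5316, 0.3089, 0.1261]
tool_rot: [-0.015, -3.14, -0.0]
ft_force: [-0.5, 0.5, -0.0]
grip_width: 0.501
t1.98 pos [531.6 308.9 126.1] yaw 89.45 F [-0.5  0.5 -0. ] w 0.501 | dx -0.047 dy -0.025 dz 2.902 turn 0.009
[[ 6.  3.  0. -2.  0. -2.  1.  1.  2. -1.]
 [12.  6.  1. -2. -2.  2.  2.  0.  1.  1.]
 [ 6.  4. -1. -2.  0. -3. -0.  3. -2. -3.]
 [ 8.  7.  2.  2. -1.  4.  3. -0.  1.  4.]
 [ 9.  7.  0.  3. -1.  0.  1.  0. -1. nan]
 [ 3.  7.  1. 14.  7.  1.  5. -1. -0. 31.]
 [ 7.  5.  0.  6.  8.  7.  1.  4. -3. 33.]
 [ 4. 11.  9. 14. nan  3. -1.  2.  3. 29.]]
```

```bash
python3 -m jog '[[[0.5,-0.05,-0.02,0.9,0],[0.5,0,0,0.9,0],[0.5,0,0,0.7,0],[0.5,0,0,0.35,0],[0.5,0,0,0,0],[0,0,0,0,0],[0,0,0,0,0],[0,0,0,0,0],[0,0,0,0,0]]]' 25
python3 - <<'E'
from h import *
go(539.2,251.2,12,94.6)
p,d=eyes.get_image("wrist");cv2.imwrite("pics/w1.png",p[:,:,::-1])
E
```

```text
time: 3.1
position: [0.5346, 0.3078, 0.013]
tool_rot: [0.015, 3.141, 0.001]
ft_force: [0.8, 0.3, 0.4]
grip_width: 0.13
t3.10 pos [534.6 307.8  13. ] yaw 89.44 F [0.8 0.3 0.4] w 0.130 | dx -0.002 dy -1.420 dz 0.025 turn -1.031
```

View pics/w1.png

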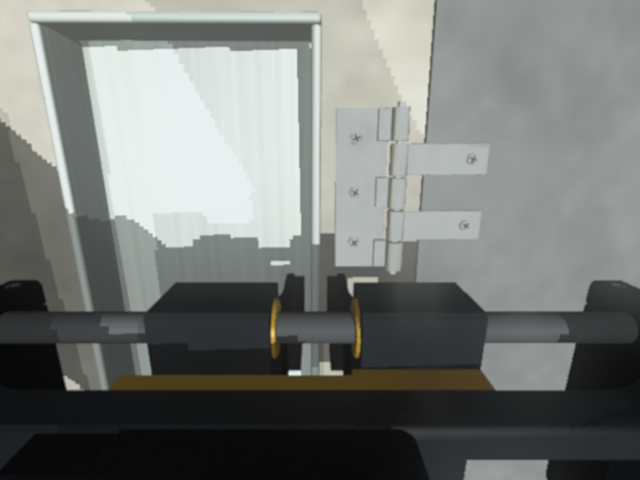

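```bash
python3 -m jog '[[[0,0,0,0,0],[0,0,0,0,0],[0,0,0,-0.02,0],[0,0,-0.1,0,-0.26],[0,0,-0.2,0,-0.26],[0,-0.01,-0.3,0,-0.26],[0,-0.01,-0.3,0,-0.26],[0,-0.01,-0.3,0,0],[0,0,0,0,0]]]' 40
python3 - <<'E'
from h import *
go(540.3,251.2,13,94.6)
p,d=eyes.get_image("top");W=pts("top",d);Z=W[...,2]
m=np.zeros(Z.shape,bool);m[205:345,180:275]=True;m&=(Z>.018)&(Z<.034);print("tray",m.sum(),rect(W[m][:,:2]))
cv2.imwrite("pics/t1.png",cv2.resize(p[190:350,150:430,::-1],None,fx=2.8,fy=2.8))
E
```

```text
time: 4.28
position: [0.538, 0.2578, 0.0132]
tool_rot: [0.124, -3.139, 0.002]
ft_force: [0.2, -0.1, -2.8]
grip_width: 0.042
t4.28 pos [538.  257.8  13.2] yaw 94.51 F [ 0.2 -0.1 -2.8] w 0.042 | dx -0.044 dy -0.170 dz 0.005 turn -0.017
tray 496 (array([542.2, 205.5]), array([240.1, 111.1]), 4.6)
```

View pics/t1.png

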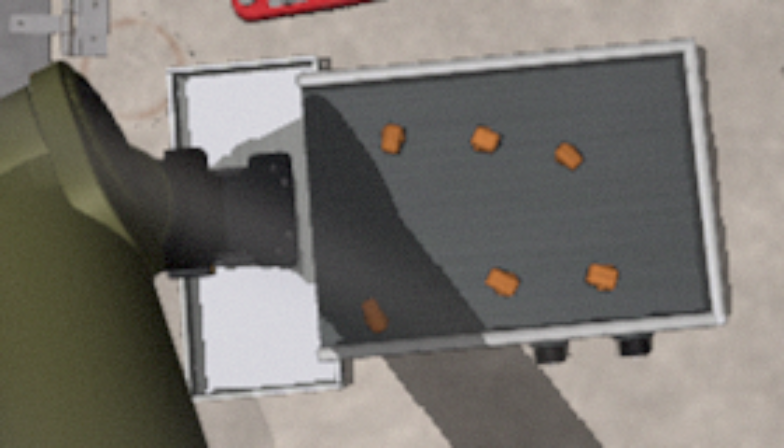

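```bash
python3 -m jog '[[[0,-0.015,-0.07,0,-0.01],[0,0,-0.07,0,0],[0,0,-0.03,0,0],[0,0,0,0,0]]]'
python3 -m jog '[[[0,0,-0.03,0,0],[0,0,-0.02,0,0],[0,0,0,0,0]]]'
```

```text
time: 4.82
position: [0.5388, 0.2531, 0.0134]
tool_rot: [-0.129, 3.139, -0.0]
ft_force: [-0.0, 0.3, -2.2]
grip_width: 0.043
time: 5.2
position: [0.5391, 0.2517, 0.0135]
tool_rot: [-0.129, 3.138, 0.001]
ft_force: [0.5, 1.5, -1.8]
grip_width: 0.042
```

```bash
python3 -m jog '[[[0,0,-0.03,0,0],[0,0,-0.03,0,0],[0,0,0,0,0]]]'
python3 -m jog '[[[0,0,-0.03,0,0],[0,0,-0.03,0,0],[0,0,0,0,0]]]'
python3 - <<'E'
from h import *
go(540.3,251.2,13,94.6)
p,d=eyes.get_image("top");W=pts("top",d);Z=W[...,2]
m=np.zeros(Z.shape,bool);m[205:345,180:275]=True;m&=(Z>.018)&(Z<.034);print("tray",m.sum(),rect(W[m][:,:2]))
E
```

```text
time: 5.58
position: [0.5391, 0.2516, 0.0138]
tool_rot: [-0.131, 3.138, 0.006]
ft_force: [0.7, 5.7, -3.1]
grip_width: 0.041
time: 5.95
position: [0.5391, 0.2516, 0.0142]
tool_rot: [-0.133, 3.137, 0.01]
ft_force: [1.1, 9.6, -2.8]
grip_width: 0.042
t5.95 pos [539.1 251.6  14.2] yaw 94.85 F [ 1.1  9.6 -2.8] w 0.042 | dx -0.029 dy -0.013 dz 0.030 turn 0.050
tray 454 (array([543.5, 199.1]), array([240.3, 110.7]), 4.6)
```

```bash
python3 -m jog '[[[0,0,0.09,0,0],[0.3,0,0,0,0],[0.45,0,0,0,0],[0.45,0,0,0,0],[0.45,0,0,-0.3,0],[0.45,0,0,-0.8,0],[0.45,0,0,-0.9,0],[0.45,0,0,-0.9,0],[0.45,0,0,-0.9,0],[0.45,0,0,0,0]]]'
python3 - <<'E'
from h import *
go(618.5,-217.8,130,114.1)
E
```

```text
time: 7.25
position: [0.5414, 0.2508, 0.1701]
tool_rot: [-0.128, 3.132, 0.005]
ft_force: [-0.2, 0.8, -0.2]
grip_width: 0.449
t7.25 pos [541.4 250.8 170.1] yaw 94.69 F [-0.2  0.8 -0.2] w 0.449 | dx 3.023 dy -11.480 dz 1.002 turn -3.882
```

```bash
python3 -m jog '[[[0.6,-0.08,-0.985,0,0],[0.6,-0.08,-0.985,0,0],[0.6,-0.08,-0.985,0,0],[0.6,-0.08,-0.985,0,0],[0.6,-0.08,-0.985,0,0],[0.6,-0.08,-0.985,0,0],[0.6,-0.08,-0.985,0,0],[0.6,-0.08,-0.985,0,0],[0.6,-0.08,-0.985,0,0],[0.6,-0.08,-0.985,0,0]]]'
python3 -m jog '[[[0.6,-0.08,-0.985,0,0],[0.6,-0.08,-0.985,0,0],[0.6,0,0,0.1,-0.97],[0.6,0,0,0.2,-0.97],[0.6,0,0,0.2,-0.97],[0.6,0,0,0.2,-0.97],[0.6,0,0,0,0],[0.6,0,0,0,0]]]'
python3 - <<'E'
from h import *
go(618.5,-217.8,48,114.1)
p,d=eyes.get_image("wrist");W=pts("wrist",d);Z=W[...,2]
h=cv2.cvtColor(p,cv2.COLOR_RGB2HSV)
m=(Z>.06)&(Z<.1)&(h[...,1]>100)&(np.hypot(W[...,0]-.6185,W[...,1]+.2178)<.08)
print(m.sum(),np.nanmedian(Z[m]),rect(W[m][:,:2]))
p,d=eyes.get_image("top");W=pts("top",d);Z=W[...,2]
m=np.zeros(Z.shape,bool);m[205:345,180:275]=True;m&=(Z>.018)&(Z<.034);print("tray",m.sum(),rect(W[m][:,:2]))
E
```

```text
time: 8.5
position: [0.6028, -0.1413, 0.1648]
tool_rot: [0.129, -3.138, -0.0]
ft_force: [0.6, 0.7, 0.2]
grip_width: 0.601
time: 9.5
position: [0.616, -0.2182, 0.1374]
tool_rot: [0.654, -3.073, -0.0]
ft_force: [0.0, -0.2, -0.0]
grip_width: 0.603
t9.50 pos [ 616.  -218.2  137.4] yaw 114.02 F [ 0.  -0.2 -0. ] w 0.603 | dx -0.061 dy -0.017 dz 2.234 turn -0.016
3618 0.07899985829088221 (array([ 611.1, -221.2]), array([92.3, 20.5]), 24.1)
tray 645 (array([543.3, 199.1]), array([240.1, 110.8]), 4.6)
```

```bash
python3 -m jog '[[[0.6,-0.06,-0.02,0.7,0],[0.6,0,0,0.8,0],[0.6,0,0,0.5,0],[0.6,0,0,0.23,0],[0.6,0,0,0,0],[0,0,0,0,0],[0,0,0,0,0],[0,0,0,0,0],[0,0,0,0,0],[0,0,0,0,0]]]' 50
python3 -m jog '[[[0,0,0,0,0],[0,0,0,-0.3,0],[0,0,0,-0.7,0],[0,0,0,-0.8,0],[0,0,0,-0.7,0],[0,0,0,0,0]]]'
python3 - <<'E'
from h import *
G=np.array([557.6,21.9]);gx=np.array([-.9968,-.0802]);gy=np.array([.0802,-.9968])
for u,v in((364.5,288.5),(329,290.1),(322.8,239.6),(289.6,239.1),(283.4,302.5),(352.4,245.2)):
    q=onplane("top",(u,v),.051)[0]*1000-G;print("crust local",(q@gx).round(1),(q@gy).round(1))
for lx,ly in((-38,111),(38,111),(-38,-158),(38,-158)): go(*(G+lx*gx+ly*gy),97,94.6)
E
```

```text
time: 10.85
position: [0.6189, -0.2179, 0.0485]
tool_rot: [-0.656, 3.072, -0.0]
ft_force: [-0.8, -0.4, 1.2]
grip_width: 0.248
time: 11.6
position: [0.6202, -0.2185, 0.151]
tool_rot: [-0.655, 3.068, -0.004]
ft_force: [0.1, 0.2, -2.8]
grip_width: 0.247
crust local 60.8 59.7
crust local 57.7 -9.4
crust local -42.1 -12.4
crust local -49.0 -77.6
crust local 73.7 -99.8
crust local -25.8 44.5
t11.60 pos [ 620.2 -218.5  151. ] yaw 114.10 F [ 0.1  0.2 -2.8] w 0.247 | dx 0.128 dy 3.341 dz 1.349 turn 3.900
t11.60 pos [ 620.2 -218.5  151. ] yaw 114.10 F [ 0.1  0.2 -2.8] w 0.247 | dx 2.028 dy 3.341 dz 1.349 turn 3.900
t11.60 pos [ 620.2 -218.5  151. ] yaw 114.10 F [ 0.1  0.2 -2.8] w 0.247 | dx 0.128 dy 10.066 dz 1.349 turn 3.900
t11.60 pos [ 620.2 -218.5  151. ] yaw 114.10 F [ 0.1  0.2 -2.8] w 0.247 | dx 2.028 dy 10.066 dz 1.349 turn 3.900
```

```bash
python3 -m jog '[[[0,0,0,0,0.97],[0,0,0,0,0.97],[0,0,0,0,0.98],[0,0,0,0,0.98],[0,0.5,0.9,0,0],[0,0.5,0.9,0,0],[0,0.5,0.9,0,0],[0,0.5,0.9,0,0],[0,0,0,0,0],[0,0,0,0,0]]]'
python3 - <<'E'
from h import *
G=np.array([557.6,21.9]);gx=np.array([-.9968,-.0802]);gy=np.array([.0802,-.9968])
go(*(G+37*gx+100*gy),95,94.6)
p,d=eyes.get_image("wrist");cv2.imwrite("pics/w2.png",p[:,:,::-1])
W=pts("top",eyes.get_image("top")[1]);L=(W[...,:2]*1000-G)@np.c_[gx,gy];m=(W[...,2]>.12)&(W[...,2]<.145)&(abs(L[...,1]-100)<40)&(abs(L[...,0])<110)
print(m.sum(),rect(L[m]/1000) if m.sum()>20 else "")
E
```

```text
time: 12.85
position: [0.5269, -0.0811, 0.1473]
tool_rot: [0.126, -3.138, 0.001]
ft_force: [0.2, -0.4, -2.5]
grip_width: 0.247
t12.85 pos [526.9 -81.1 147.3] yaw 94.61 F [ 0.2 -0.4 -2.5] w 0.247 | dx -0.047 dy 0.005 dz 1.307 turn 0.002
43 (array([80.5, 87.6]), array([ 8.3, 16.3]), 81.6)
```

View pics/w2.png

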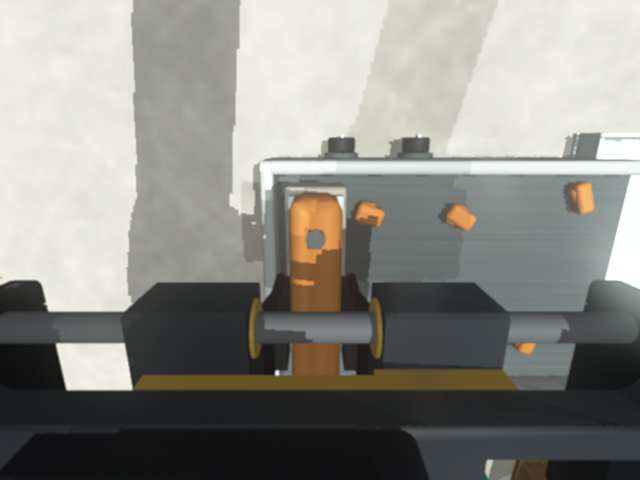

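```bash
python3 -m jog '[[[0,0,0,0.6,0],[0,0,0,0.4,0],[0,0,0,0.2,0],[0,0,0,0.08,0],[0,0,0,0,0],[0,0,0,0,0]]]'
```

```text
time: 13.7
position: [0.5279, -0.0808, 0.0976]
tool_rot: [-0.126, 3.138, -0.0]
ft_force: [-0.3, -0.2, -2.7]
grip_width: 0.248
```

```bash
python3 -m jog '[[[0,0,0,0.05,0],[0,0,0,0.03,0],[0,0,0,0,0]]]'
python3 - <<'E'
from h import *
p,d=eyes.get_image("side");cv2.imwrite("pics/s1.png",cv2.resize(p[140:320,280:440,::-1],None,fx=3,fy=3))
E
```

```text
time: 14.08
position: [0.5272, -0.0807, 0.0937]
tool_rot: [0.126, -3.139, -0.0]
ft_force: [-0.7, -0.4, -2.0]
grip_width: 0.246
```

View pics/s1.png

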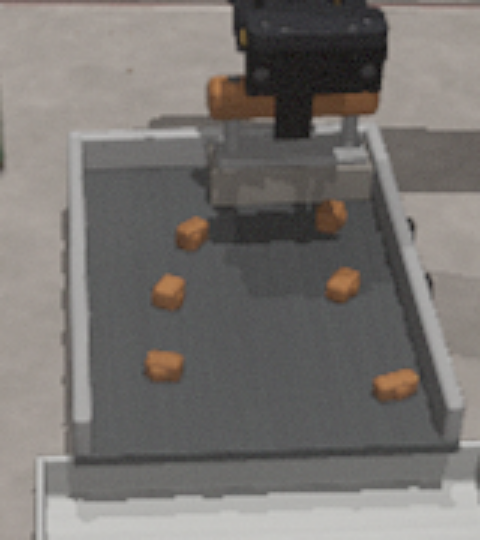

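```bash
python3 -m jog '[[[0,0,0.1,0,0],[0,0,0.25,0,0],[0,0,0.3,0,0],[0,0,0.3,0,0],[0,0,0.3,0,0],[0,0,0.3,0,0],[0,0,0.3,0,0],[0,0,0.3,0,0],[0,0,0.3,0,0],[0,0,0.3,0,0]]]'
python3 - <<'E'
from h import *
G=np.array([557.6,21.9]);gx=np.array([-.9968,-.0802]);gy=np.array([.0802,-.9968])
go(*(G+37*gx-132*gy),94.5,94.6)
p,d=eyes.get_image("side");cv2.imwrite("pics/s2.png",cv2.resize(p[140:320,280:440,::-1],None,fx=3,fy=3))
E
```

```text
time: 15.38
position: [0.5185, 0.0297, 0.0938]
tool_rot: [-0.126, 3.139, 0.0]
ft_force: [0.7, 0.7, -2.2]
grip_width: 0.249
t15.38 pos [518.5  29.7  93.8] yaw 94.60 F [ 0.7  0.7 -2.2] w 0.249 | dx -0.035 dy 3.027 dz -0.019 turn 0.001
```

View pics/s2.png

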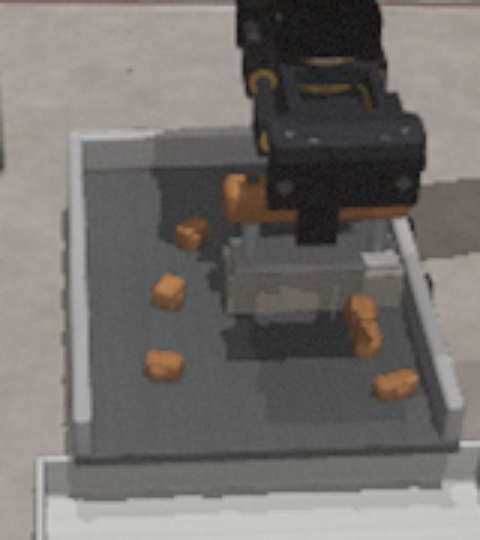

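```bash
python3 -m jog '[[[0,0,0.25,0,0],[0,0,0.25,0,0],[0,0,0.25,0,0],[0,0,0.25,0,0],[0,0,0.25,0,0],[0,0,0.25,0,0],[0,0,0.25,0,0],[0,0,0.25,0,0],[0,0,0.25,0,0],[0,0,0.25,0,0]]]'
python3 -m jog '[[[0,0,0.25,0,0],[0,0,0.25,0,0],[0,0,0,0,0],[0,0,0,0,0],[0,0,0,0,0]]]'
python3 - <<'E'
from h import *
G=np.array([557.6,21.9]);gx=np.array([-.9968,-.0802]);gy=np.array([.0802,-.9968])
go(*(G+37*gx-132*gy),94.5,94.6)
p,d=eyes.get_image("side");cv2.imwrite("pics/s3.png",cv2.resize(p[150:400,270:490,::-1],None,fx=2.3,fy=2.3))
E
```

```text
time: 16.68
position: [0.5104, 0.1292, 0.0938]
tool_rot: [-0.126, 3.139, 0.0]
ft_force: [-0.9, -0.6, -2.2]
grip_width: 0.246
time: 17.3
position: [0.509, 0.148, 0.0938]
tool_rot: [-0.125, 3.139, -0.0]
ft_force: [0.0, -0.4, -2.6]
grip_width: 0.248
t17.30 pos [509.  148.   93.8] yaw 94.56 F [ 0.  -0.4 -2.6] w 0.248 | dx -0.034 dy 0.061 dz -0.018 turn -0.008
```

View pics/s3.png

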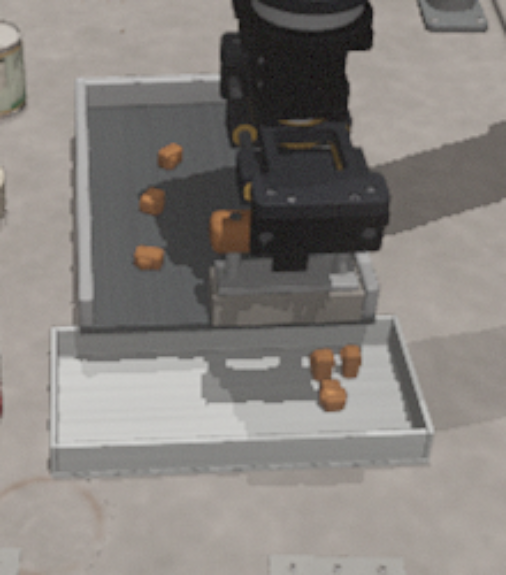

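Three crusts are in the tray, at crop (322–350, 360–395), and three remain in the left lane. Next I'll lift, go back and take the second lane.

```bash
python3 -m jog '[[[0,0,0,-0.5,0],[0,0,0,-0.7,0],[0,-0.31,-0.96,0,0],[0,-0.31,-0.96,0,0],[0,-0.31,-0.96,0,0],[0,-0.31,-0.96,0,0],[0,-0.31,-0.96,0,0],[0,-0.31,-0.96,0,0],[0,0,0,0,0],[0,0,0,0,0]]]'
python3 - <<'E'
from h import *
G=np.array([557.6,21.9]);gx=np.array([-.9968,-.0802]);gy=np.array([.0802,-.9968])
go(*(G-37*gx+100*gy),93.8,94.6)
E
```

```text
time: 18.6
position: [0.6013, -0.0747, 0.1415]
tool_rot: [0.126, -3.139, -0.001]
ft_force: [0.9, 1.2, -3.1]
grip_width: 0.248
t18.60 pos [601.3 -74.7 141.5] yaw 94.59 F [ 0.9  1.2 -3.1] w 0.248 | dx -0.030 dy -0.006 dz 1.192 turn -0.002
```

```bash
python3 -m jog '[[[0,-0.03,0,0.5,0],[0,0,0,0.4,0],[0,0,0,0.2,0],[0,0,0,0.08,0],[0,0,0,0,0],[0,0,0,0,0]]]'
python3 -m jog '[[[0,0,0.1,0,0],[0,0,0.25,0,0],[0,0,0.3,0,0],[0,0,0.3,0,0],[0,0,0.3,0,0],[0,0,0.3,0,0],[0,0,0.3,0,0],[0,0,0.3,0,0],[0,0,0.3,0,0],[0,0,0.3,0,0]]]'
python3 -m jog '[[[0,0,0.25,0,0],[0,0,0.25,0,0],[0,0,0.25,0,0],[0,0,0.25,0,0],[0,0,0.25,0,0],[0,0,0.25,0,0],[0,0,0.25,0,0],[0,0,0.25,0,0],[0,0,0.25,0,0],[0,0,0.25,0,0]]]'
python3 -m jog '[[[0,0,0.25,0,0],[0,0,0.25,0,0],[0,0,0.05,0,0],[0,0,0,0,0],[0,0,0,0,0]]]'
python3 - <<'E'
from h import *
G=np.array([557.6,21.9]);gx=np.array([-.9968,-.0802]);gy=np.array([.0802,-.9968])
go(*(G-37*gx-132*gy),94.5,94.6)
p,d=eyes.get_image("side");cv2.imwrite("pics/s4.png",cv2.resize(p[150:400,240:490,::-1],None,fx=2.3,fy=2.3))
E
```

```text
time: 19.35
position: [0.6032, -0.0751, 0.0952]
tool_rot: [-0.126, 3.138, -0.0]
ft_force: [-0.6, -0.2, -2.0]
grip_width: 0.244
time: 20.6
position: [0.5939, 0.0353, 0.0946]
tool_rot: [-0.126, 3.139, 0.0]
ft_force: [0.0, 0.3, -2.6]
grip_width: 0.247
time: 21.85
position: [0.5858, 0.135, 0.0946]
tool_rot: [-0.126, 3.139, 0.0]
ft_force: [0.8, -0.4, -3.7]
grip_width: 0.245
time: 22.48
position: [0.5843, 0.1556, 0.0946]
tool_rot: [-0.125, 3.139, -0.001]
ft_force: [0.4, -0.7, -2.2]
grip_width: 0.245
t22.48 pos [584.3 155.6  94.6] yaw 94.56 F [ 0.4 -0.7 -2.2] w 0.245 | dx 0.007 dy 0.023 dz 0.003 turn -0.007
```

View pics/s4.png

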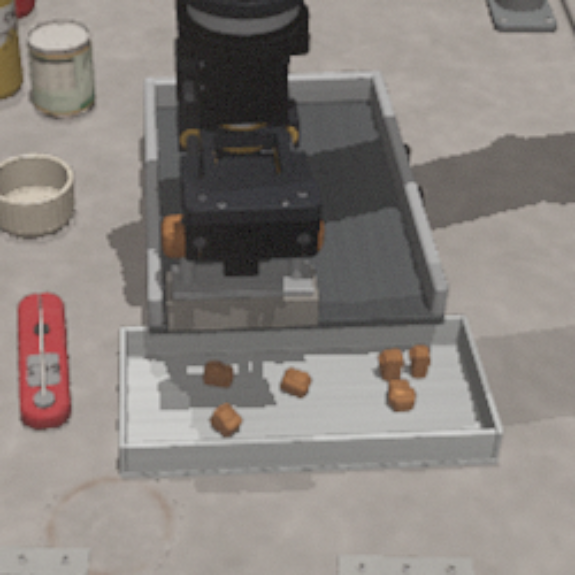

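All six crusts are in the tray. I'll take the scraper back beyond the closed end.

```bash
python3 -m jog '[[[0,0,0,-0.5,0],[0,0,0,-0.7,0],[0,0,0,-0.6,0],[0,0,-0.6,0,0],[0,0,-0.9,0,0],[0,0,-0.9,0,0],[0,0,-0.9,0,0],[0,0,-0.9,0,0],[0,0,-0.9,0,0],[0,0,-0.9,0,0]]]'
python3 -m jog '[[[0,0,-0.9,0,0],[0,0,-0.9,0,0],[0,0,-0.9,0,0],[0,0,-0.2,0,0],[0,0,0,0,0],[0,0,0,0,0]]]'
python3 - <<'E'
from h import *
G=np.array([557.6,21.9]);gx=np.array([-.9968,-.0802]);gy=np.array([.0802,-.9968])
go(*(G-37*gx+225*gy),50,94.6)
E
```

```text
time: 23.78
position: [0.6033, -0.0846, 0.1667]
tool_rot: [-0.125, 3.139, 0.0]
ft_force: [-0.6, -0.0, -1.5]
grip_width: 0.248
time: 24.52
position: [0.613, -0.1966, 0.1664]
tool_rot: [-0.13, 3.139, 0.002]
ft_force: [0.0, -0.1, -2.3]
grip_width: 0.249
t24.52 pos [ 613.  -196.6  166.4] yaw 94.73 F [ 0.  -0.1 -2.3] w 0.249 | dx 0.017 dy -0.069 dz 2.911 turn 0.026
```

```bash
python3 -m jog '[[[0,0,0,0.8,0],[0,0,0,0.8,0],[0,0,0,0.7,0],[0,0,0,0.35,0],[0,0,0,0.15,0],[0,0,0,0,0],[0,0,0,0,0]]]'
```

```text
time: 25.4
position: [0.6136, -0.1989, 0.0559]
tool_rot: [-0.126, 3.137, -0.001]
ft_force: [-0.3, -0.4, -2.2]
grip_width: 0.245
```

```bash
python3 -m jog '[[[0,0,0,0.06,0],[0,0,0,0.05,0],[0,0,0,0.02,0],[0,0,0,0,0]]]'
python3 -m jog '[[[0,0,0,0.03,0],[0,0,0,0.03,0],[0,0,0,0,0]]]'
```

```text
time: 25.9
position: [0.6127, -0.1986, 0.0493]
tool_rot: [0.126, -3.139, -0.0]
ft_force: [-0.1, -0.8, -2.6]
grip_width: 0.246
time: 26.28
position: [0.6129, -0.1988, 0.0485]
tool_rot: [-0.126, 3.138, 0.0]
ft_force: [-3.5, 1.1, 5.5]
grip_width: 0.249
```

Contact is at the expected height (48.5 mm, force up). I'll release, rise and check.

```bash
python3 -m jog '[[[0.35,0,0,-0.03,0],[0.55,0,0,0,0],[0.55,0,0,0,0],[0.55,0,0,-0.3,0],[0.55,0,0,-0.7,0],[0.55,0,0,-0.9,0],[0.55,0,0,-0.9,0],[0.55,0,0,-0.9,0]]]'
python3 -m jog '[[[0.55,0.9,-0.3,0,0],[0.55,0.9,-0.3,0,0],[0.55,0.9,-0.3,0,0],[0.55,0.9,-0.3,0,0],[0.55,0,0,0,0],[0.55,0,0,0,0]]]'
python3 - <<'E'
from h import *
def rg(m,u0,u1,v0,v1):
    o=np.zeros_like(m);o[v0:v1,u0:u1]=m[v0:v1,u0:u1];return o
p,d=eyes.get_image("top");W=pts("top",d);Z=W[...,2]
m=rg((Z>.018)&(Z<.034),180,275,205,345);print("tray",rect(W[m][:,:2]))
m=rg((Z>.06)&(Z<.1),415,480,190,280);print("bar",m.sum(),np.median(Z[m]) if m.any() else 0,rect(W[m][:,:2]))
for n,b in(("ram",(325,368,148,190)),("tin",(408,450,145,190)),("thermo",(228,298,170,200))):
    m=rg(Z>.012,*b);print(n,m.sum(),np.percentile(Z[m],95),rect(W[m][:,:2]))
print(get_state()["time"],get_state()["position"])
q,_=eyes.get_image("side")
a=cv2.resize(p[140:350,180:490,::-1],(400,271));b=q[120:391,220:490,::-1]
cv2.imwrite("pics/fin.png",cv2.resize(np.hstack([a,b]),None,fx=1.19,fy=1.19))
E
```

```text
time: 27.28
position: [0.6128, -0.1987, 0.1983]
tool_rot: [-0.126, 3.138, -0.0]
ft_force: [0.1, 0.2, -0.1]
grip_width: 0.552
time: 28.02
position: [0.4738, -0.2578, 0.197]
tool_rot: [-0.127, 3.137, 0.0]
ft_force: [-0.2, 0.6, 0.4]
grip_width: 0.549
tray (array([543.3, 199. ]), array([240.1, 110.5]), 4.6)
bar 676 0.0788033214810544 (array([ 612.5, -198.2]), array([103.9,  23. ]), 5.0)
ram 372 0.04030612770165504 (array([750.9,  -7. ]), array([65.2, 67.6]), 89.6)
tin 975 0.07209207315282147 (array([ 764.5, -182.9]), array([57.1, 96.6]), 68.8)
thermo 896 0.021115702107036227 (array([719.8, 163.6]), array([ 34.5, 124.5]), 9.0)
28.075 [ 0.4740638  -0.25741193  0.19671419]
```

View pics/fin.png

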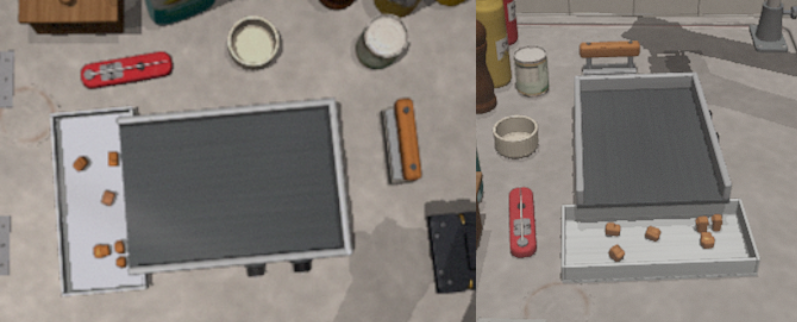

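The plate is empty, all six crusts are in the tray, and the scraper is upright and clear of the robot.

```bash
python3 -c "
from bench import job; print(job.close_job())"
```

```text
the job is handed in; nothing more can be done
None
```

The job is done and handed in at about 28 s of robot time; the hand-in gave no verdict.

- **Tray:** I gripped its outer wall, turned it about 5° to match the griddle and slid it in until it met the housing at about 10 N. The last check put it within about 1 mm of the computed home position. Its angle matches the griddle's at 4.6°.
- **Crusts:** Two passes with the scraper block, one per lane, dropped three crusts each into the tray. The final views show the plate empty and all six in the tray.
- **Scraper:** It stands on its sole on the worktop beyond the closed end, about 5 cm clear of the griddle. The top of its bar measured 79 mm against an expected 80 mm.
- **Dish, tin and thermometer:** Each measured within about 0.6 mm of where it started.

No check failed or disagreed. The highest force I read was about 10 N, during the tray push.

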